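# Level the sprung specimen stage and light it for viewing

### The job

Set the dark green rock mount inside the white ring on the sprung-up tilt plate, taking only that mount, without dropping it and leaving everything else where it is. Then press the plate down by its yellow pad until it is level and its catch keeps it there by itself. After that swing the viewing head fully over the mount against its stop, and last throw the blue-tipped light lever fully over to on.

Things in the scene. Friction and masses are not known exactly. Their poses are not given: they have to be found in the camera images.
- mount_green: dark green cylindrical rock mount, 40 mm diameter, 22 mm high, about 75 g; origin at the centre of its underside, z up. Stands on the white tray.
- mount_red: red-brown mount of the same size, on the tray; leave alone (origin as above)
- mount_grey: pale grey mount of the same size, on the tray; leave alone (origin as above)
- tray: white fixed tray 268 x 98 mm, floor 6 mm above the table, lips 12 mm above the table; its long side is its x axis; the three mounts stand in a row along it, 85 mm apart, in any order; origin at the centre of its underside
- stage: white fixed base of the viewing stage, 205 x 170 mm; origin on the table below the level plate's ring. Its -x side is the front, roughly towards the robot: the plate's free end. The plate's hinge axis is parallel to y at x = 75, z = 66 mm. A red sprung catch, 89 mm high, stands at x = -65, y = -70 mm, the post of the viewing head at x = 75, y = 135 mm.
- plate (a joint): tilt of the dark steel plate (160 x 120 x 10 mm), rad: 0 level, 0.24 sprung up, front end raised. Pressing at the yellow pad takes about 3 N at first, 7 to 10 N near level. Pressed to its hard stop 0.03 rad (4 mm at the pad) past level, the red catch snaps over a pin on the plate; let go, it then stays at about 0. Not caught, it springs up again.
- ring (a point): centre of the white ring (inner radius 32 mm) on the plate's top face; z is the plate's normal. At level it is 71 mm above the table, straight above the stage's origin; the plate's top slopes down from the front towards the hinge while it is sprung up
- press (a point): centre of the top of the yellow press pad (30 x 56 mm) near the plate's front edge; 60 mm in front of the ring's centre, 74 mm above the table when level
- head (a joint): swing of the viewing head about its upright post, rad: 0 is at its stop with the lens straight over the ring's centre; positive is clockwise seen from above (parked, to the front left of the stage). It stays where it is left; takes about 1 N at the head
- head_pivot (a point): point on the upright axis of the head's post, 150 mm above the table; the head's axis is 154 mm from it
- head_knob (a point): orange upright knob on top of the black viewing head (54 mm diameter, underside about 138 mm above the table): knob 20 mm diameter, from 180 to 220 mm above the table; this point is on its axis at 202 mm. It is 154 mm from head_pivot horizontally and, seen in the stage's frame, lies over the stage's origin when the head is home
- lamp_box: grey fixed light box 120 x 90 x 50 mm, with a lever on top; origin at the centre of its underside; the lever swings in its xz plane about a y-parallel pivot 72 mm above the table, straight above the origin
- lamp (a joint): light lever, rad: 0 off (leans 0.5 rad to the box's -x side), 1.0 on (leans 0.5 rad to its +x side); grows as the tip is pushed to +x; stays where it is left, takes about 1 N at the tip
- lamp_tip (a point): centre of the blue ball (26 mm diameter) at the tip of the light lever, 80 mm from the pivot
- jar: white lidded jar, 64 mm diameter, 75 mm high; leave alone. Origin at the centre of its underside
- rock: dark rock, 72 mm across, 47 mm high; leave alone. Origin at the centre of its underside
- brush: dusting brush 170 mm long lying on the table; leave alone
- device: white handheld device 66 x 115 x 16 mm; leave alone. Origin at the centre of its underside
- carton: cardboard box 60 x 90 x 40 mm; leave alone. Origin at the centre of its underside
There are look-alikes about, which are no part of the job. Of the things that look like the mount_green, the largest one is meant.

How it is judged (in metres and radians):
On the way, in this order (a step that is already met when the one before it is completed fails the run):
1. the green mount lies in the ring on the sprung-up plate, let go (distance between mount_green and ring below 0.014 m and angle between the z axis of mount_green and the z axis of ring, either way round below 0.08 rad and value of joint plate above 0.15 rad and contact force between the fingers and mount_green below 0.1 N), for 0.2 s.
2. the plate is level and kept so by its catch, not touched, the mount still in the ring (distance between mount_green and ring below 0.014 m and angle between the z axis of mount_green and the z axis of ring, either way round below 0.08 rad and value of joint plate below 0.03 rad and contact force between the fingers and stage below 0.1 N), for 0.3 s.
3. the viewing head is over the mount at its stop (distance between mount_green and ring below 0.014 m and angle between the z axis of mount_green and the z axis of ring, either way round below 0.08 rad and value of joint plate below 0.03 rad and value of joint head below 0.06 rad), for 0.2 s.
4. the light lever is on (value of joint lamp above 0.85 rad), for 0.1 s.
At the end, for the whole second after the job is handed in: the green mount lies at rest, flat and upright (within 0.08 rad), its centre within 14 mm of the ring's centre; the plate stays level by its catch (under 0.03 rad); the head is at its stop (under 0.06 rad); the light lever is over (above 0.85 rad) (all of step 3 and angle between mount_green's own z axis and vertical below 0.08 rad and value of joint lamp above 0.85 rad and linear speed of mount_green below 0.02 m/s); the robot touches nothing.
It fails at once if the red-brown or grey mount moved by more than 30 mm (distance of any of mount_red, mount_grey from where it was at the start of the episode above 0.03 m).
It fails at once if the jar, rock, brush, device or carton moved by more than 30 mm (distance of any of jar, rock, brush, device, carton from where it was at the start of the episode above 0.03 m).
It fails at once if the green mount falls freely (dropped from more than about 25 mm) (contact force between the fingers and mount_green below 0.05 N and linear speed of mount_green above 0.7 m/s).
It also fails if it takes over 72 s, if anything falls off the work surface, if the arm or the gripper's body presses on something with over 40 N, if the wrist force passes 120 N, or if a joint passes its speed limit or range.

### The arm

A 7-joint arm with a two-finger parallel gripper is mounted at the origin on the work surface. World frame = base frame: x ahead of the robot, y to its left, z up, the work surface at z = 0. Lengths are in mm, angles in rad, forces in N, time in s.
With the tool pointing down it reaches from about 425 to 825 mm from the base axis. Payload 3.6 kg.
Tool frame: the origin (TCP) lies between the finger pads; the fingertips stand 8 mm ahead of it and the grasp point (between the pads) lies 11 mm behind it (ctrl.nose_length is the distance from the TCP to the fingertips, in mm); z points along the fingers, y is the line along which they close (so a half turn about z gives the same grasp; the last joint's range is limited). The gripper opens to 93 mm and grips with 3 to 60 N. Pads are 15 mm wide; open, the fingers measure 128 mm over their backs; the gripper's body (75 mm by 188 mm) begins 65 mm behind the grasp point.
Start: joints at [-1.3, 0.615, -0.013, 1.423, 0.008, 1.103, -0.04], TCP at [190.688, 621.37, 226.64] pointing down, gripper open.
Joint ranges: [-3.12, 3.12], [-0.3, 2.06], [-1.34, 1.32], [0.26, 2.42], [-1.36, 4.5], [0.01, 1.98], [-2.84, 2.84]. Speed limits (rad/s): [2.79, 2.79, 3.14, 3.14, 3.14, 3.14, 3.14].

### API

Orientations are given as a rotation vector (axis times angle).
In Python, from workcell import monitor, imaging, ctrl gives the robot as it stands.
- The arm moves only by the tool play_rows, never from a script. Its argument "moves" is a list of rows, each a list of 5 numbers: the shift along the tool's x, y, z as a fraction of full scale, then the turn about the tool's z as a fraction of full scale, then the opening, from 0 (shut) to 1 (fully open). A call has exactly 10 rows; each row is the pose to reach, as a shift and turn from the pose commanded when the call began, along the tool's axes at that moment, turning the shorter way round; what a row does not reach only later rows make up. Full scale, the value 1, is 500 mm for a shift and 180 degrees for a turn. A row lasts 1/12 s, in which the tool goes at most 41.7 mm and 7.16 degrees, less where a joint would pass 70% of its speed; a pose out of reach is approached as far as the arm can. A call with a number of a shift or a turn outside -1 to 1 is refused whole. A call with a gripper value outside its range is refused whole. The fingers move at their own pace and stop on an object; "squeeze" is the grip in N (left out, the last holds). Time passes only in rows, so rows that repeat a pose let the fingers close, or fill a call up. It gives the time, the measured TCP pose, the force, the opening and the grip force at its end, in the units of the state.
- monitor.read_state(): the state, without advancing time (a new reading comes with each control period).
- imaging.grab_frame(name): name is "scene" or "top" or "wrist"; returns the picture (384x512x3 uint8, red, green, blue); there is no depth.
- imaging.get_calibration(name): a dict with "vfov" (degrees; the focal length in pixels is half the picture's height over the tangent of half this angle, whatever the lens; pixels are square), "cx", "cy" (the principal point, pixels), "R" (3x3) and "t" (3): a world point X has camera coordinates R X + t. Camera axes: x right, y down, z forward; pixel columns grow to the right and rows downward; lengths in mm; the calibration is good to about 2 mm. A picture is of the moment at which its call begins: read the wrist's pose just before it. get_calibration takes no time and is no camera call; for the wrist camera it gives the pose at the moment of the call.
- ctrl.finish_job(): hands the job in; it is judged then, once.
The state is a dict: "clock": time; "qpos": joint angles; "joint_vel": joint speeds; "effort": joint torques, N m; "position": TCP position; "tcp_rot": TCP orientation; "force": force on the tool from outside, world axes, zero at the start; "torque": the same for the moment, N m; "width": finger opening in mm; "grasp_force": force on a finger pad.
Only numpy, scipy, OpenCV 4.12 (cv2) and the standard library are available. Lean on these libraries where they do the work, as an engineer would, in place of code of your own. Each camera call takes 0.05 s, during which the arm holds its last target. There are 200 camera calls.

## Working session

There is one attempt and no reset: what is moved stays moved. The work goes in short steps, Python scripts to look and compute and a tool call to move; the robot and the scene stay as the last step left them, time stands still between calls to the robot, and variables do not carry over. Pictures are saved under pics/ and viewed, at most 10 in all, crops included, and the job is handed in when it is done.

Besides the shell and the picture viewer there is one more tool, called after "Call:" as name(argument=value, ...), one argument or row to a line, values as JSON. play_rows: Moves the arm, as the interface text tells. Its arguments: {"type":"object","properties":{"moves":{"type":"array","items":{"type":"array","items":{"type":"number"}}},"squeeze":{"type":"number"}},"required":["moves"]}

```bash
mkdir -p pics; ls
python3 - <<'E'
from workcell import monitor, imaging, ctrl
import cv2,numpy as np
np.set_printoptions(precision=3,suppress=True)
s=monitor.read_state();print(s)
for n in("scene","top","wrist"):
    c=imaging.get_calibration(n);print(n,c)
    im=imaging.grab_frame(n);cv2.imwrite(f"pics/{n}0.png",im[:,:,::-1])
a=[cv2.imread(f"pics/{n}0.png") for n in("scene","top")]
cv2.imwrite("pics/s0.png",cv2.resize(a[0],(800,600)));cv2.imwrite("pics/t0.png",cv2.resize(a[1],(800,600)))
E
```

```text
pics
{'clock': 0.0, 'qpos': array([-1.299,  0.616, -0.013,  1.425,  0.008,  1.103, -0.04 ]), 'joint_vel': array([-0.001,  0.001,  0.   , -0.   ,  0.001, -0.001,  0.001]), 'effort': array([ -0.   , -45.893,   0.209, -16.575,  -0.061,   0.02 ,   0.   ]), 'position': array([190.498, 620.647, 225.484]), 'tcp_rot': array([-0.466, -3.107,  0.004]), 'force': array([-0.218,  0.009,  0.805]), 'torque': array([ 0.064, -0.026, -0.002]), 'grasp_force': 0.0, 'width': 93.14367282485289}
scene {'vfov': 48.84823691479387, 'cx': 254.3973480505658, 'cy': 191.62839297867782, 'R': array([[ 0.683,  0.73 ,  0.002],
       [ 0.55 , -0.513, -0.659],
       [-0.48 ,  0.452, -0.752]]), 't': array([-381.215, -210.124, 1412.235])}
top {'vfov': 57.60801278852603, 'cx': 256.98807814355325, 'cy': 197.3004345510533, 'R': array([[-0.013, -1.   , -0.007],
       [-0.998,  0.014, -0.062],
       [ 0.062,  0.006, -0.998]]), 't': array([  21.082,  590.819, 1094.106])}
wrist {'vfov': 60.4558602971925, 'cx': 253.21027586320537, 'cy': 189.3973337627699, 'R': array([[ 0.294,  0.956, -0.002],
       [ 0.922, -0.283,  0.263],
       [ 0.251, -0.079, -0.965]]), 't': array([-648.995,  -29.444,  390.596])}
```

View pics/s0.png

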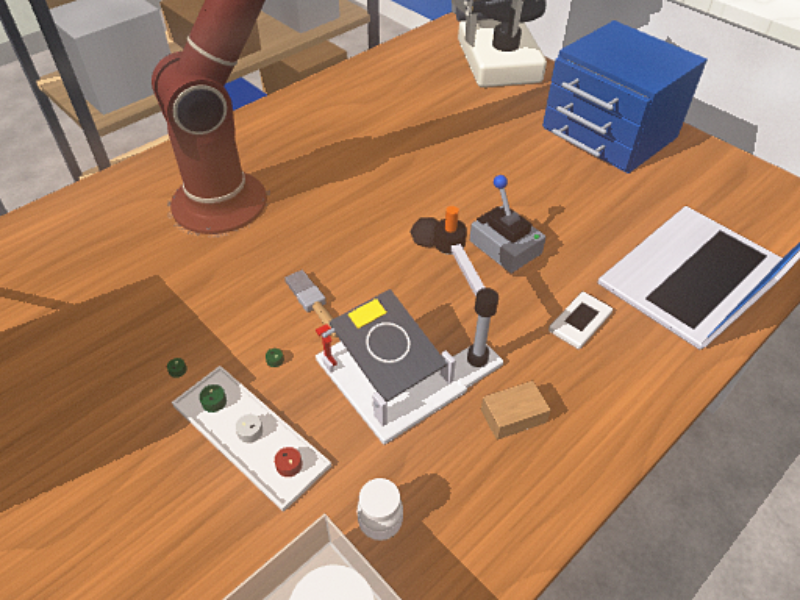

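View pics/t0.png

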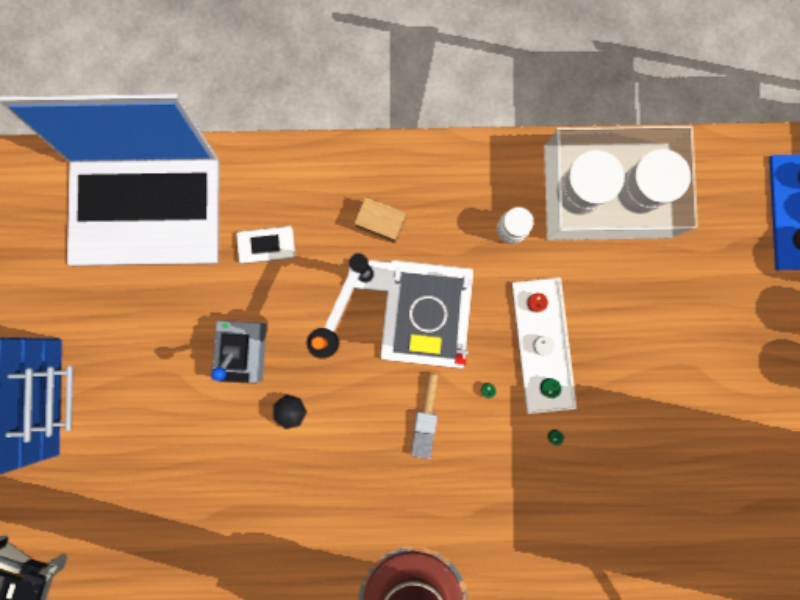

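The top view, in 800 px wide coordinates, shows three dark green cylinders: (550,388) on the tray, (488,390) on the table and (556,437) on the table. The one on the tray is the largest and stands on the white tray as described, so it should be mount_green. I'll confirm that in an enlarged crop while measuring.

```bash
cat > h.py <<'E'
from workcell import monitor, imaging, ctrl
import cv2,numpy as np
from scipy.spatial.transform import Rotation as Ro
np.set_printoptions(precision=2,suppress=True)
def ray(c,uv):
    f=192/np.tan(np.radians(c["vfov"]/2)); R=np.array(c["R"]);t=np.array(c["t"])
    d=R.T@np.array([(uv[0]-c["cx"])/f,(uv[1]-c["cy"])/f,1.]); return -R.T@t,d/np.linalg.norm(d)
def onz(c,uv,z):
    o,d=ray(c,uv); return o+d*(z-o[2])/d[2]
def proj(c,X):
    f=192/np.tan(np.radians(c["vfov"]/2)); p=np.array(c["R"])@X+np.array(c["t"]); return np.array([c["cx"]+f*p[0]/p[2],c["cy"]+f*p[1]/p[2]])
def tri(c1,u1,c2,u2):
    (a,d),(b,e)=ray(c1,u1),ray(c2,u2); s=np.linalg.lstsq(np.c_[d,-e],b-a,rcond=None)[0]
    p,q=a+s[0]*d,b+s[1]*e; return (p+q)/2,np.linalg.norm(p-q)
HS=dict(green=((50,90,15),(85,255,160)),yellow=((25,150,120),(35,255,255)),orange=((5,220,170),(14,255,255)),
 blue=((112,150,120),(125,255,255)),red=((0,170,90),(4,255,255)))
def blobs(im,name,amin=8):
    m=cv2.inRange(cv2.cvtColor(im,cv2.COLOR_RGB2HSV),*[np.array(x) for x in HS[name]])
    n,l,s,c=cv2.connectedComponentsWithStats(m)
    return [(tuple(np.round(c[i],1)),tuple(s[i])) for i in range(1,n) if s[i][4]>=amin]
def delta(target,yaw_y=None):
    "shift in tool axes /500 to reach target TCP; yaw turn so tool y lies along yaw_y (mod pi)"
    s=monitor.read_state();R=Ro.from_rotvec(s["tcp_rot"]).as_matrix()
    d=R.T@(np.array(target)-s["position"])/500; t=0
    if yaw_y is not None:
        v=R.T@np.array([*yaw_y,0]); t=np.arctan2(-v[0],v[1]); t=(t+np.pi/2)%np.pi-np.pi/2
    print("pos",s["position"],"d",np.round(d,3),"turn",round(t/np.pi,3),"q7",s["qpos"][6],"F",s["force"],"w",s["width"],s["grasp_force"],"t",s["clock"]); return d,t
E
python3 - <<'E'
from h import *
for n in("top","scene"):
    im=cv2.imread(f"pics/{n}0.png")[:,:,::-1].copy()
    for k in HS: print(n,k,[(tuple(map(float,c)),tuple(map(int,s))) for c,s in blobs(im,k)])
im=cv2.imread("pics/top0.png")
cv2.imwrite("pics/c0.png",cv2.resize(im[150:300,130:390],(800,462),interpolation=cv2.INTER_CUBIC))
E
```

```text
top green [((352.0, 247.6), (346, 242, 13, 12, 118)), ((312.1, 249.6), (308, 246, 9, 8, 56)), ((355.2, 279.3), (351, 275, 9, 10, 63))]
top yellow [((271.7, 219.9), (262, 214, 21, 13, 207))]
top orange [((206.4, 218.8), (204, 216, 5, 7, 18))]
top blue []
top red [((343.6, 193.3), (338, 188, 12, 11, 103)), ((294.3, 229.9), (291, 226, 7, 8, 30))]
scene green [((174.3, 227.6), (170, 224, 11, 11, 58)), ((111.4, 233.4), (107, 230, 11, 8, 41)), ((135.1, 254.6), (128, 248, 15, 16, 103))]
scene yellow [((234.4, 200.0), (223, 192, 24, 17, 214))]
scene orange []
scene blue [((154.9, 59.1), (144, 50, 26, 20, 275)), ((381.6, 93.1), (379, 92, 6, 3, 8)), ((319.2, 115.4), (316, 112, 8, 8, 39))]
scene red [((205.9, 210.5), (202, 208, 9, 7, 32)), ((208.7, 220.2), (206, 215, 6, 13, 37)), ((212.1, 230.2), (210, 228, 5, 6, 14)), ((179.0, 291.7), (176, 287, 10, 14, 27)), ((189.3, 289.7), (187, 287, 5, 7, 10)), ((187.2, 295.8), (184, 292, 8, 9, 21))]
```

View pics/c0.png

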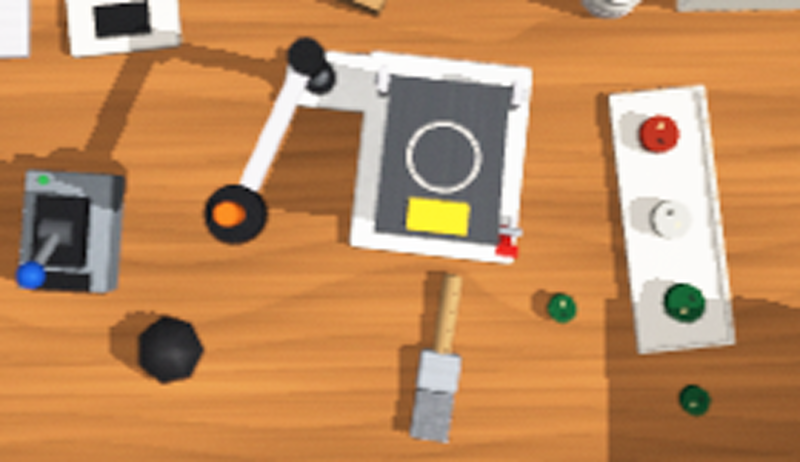

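The enlarged crop confirms it: the green cylinder on the tray at top px (352,248) is 13 px across, against 9 px for the two on the table at (312,250) and (355,279). The ring is at about (274,201), the knob at (205,219) and the blue ball at (140,239).

Run:
```python
from h import *
T=imaging.get_calibration("top");S=imaging.get_calibration("scene")
HS["blue"]=((104,150,90),(125,255,255));HS["orange"]=((5,190,150),(16,255,255))
t=cv2.imread("pics/top0.png")[:,:,::-1].copy();s=cv2.imread("pics/scene0.png")[:,:,::-1].copy()
print("blue",[b for b in blobs(t[200:260,120:180].copy(),"blue",4)],[b for b in blobs(s[100:130,300:340].copy(),"blue")])
print("orange",[b for b in blobs(t[205:235,190:220].copy(),"orange",4)],[b for b in blobs(s[120:160,270:310].copy(),"orange",4)])
print("green z28",onz(T,(352,247.6),24),onz(S,(135.1,254.6),20))
print("yellow",tri(T,(271.7,219.9),S,(234.4,200)),onz(T,(271.7,219.9),106))
print("redmount",onz(T,(343.6,193.3),24))
# ring: white contour enclosed by plate
g=t[170:235,245:305]; m=cv2.inRange(cv2.cvtColor(g,cv2.COLOR_RGB2HSV),(0,0,140),(180,60,255))
cs,_=cv2.findContours(m,cv2.RETR_CCOMP,cv2.CHAIN_APPROX_NONE)
for c in cs:
    if len(c)>25: e=cv2.fitEllipse(c);print("ell",np.array(e[0])+[245,170],e[1:],len(c),onz(T,np.array(e[0])+[245,170],88.7))
g=s[190:250,215:280]; m=cv2.inRange(cv2.cvtColor(g,cv2.COLOR_RGB2HSV),(0,0,140),(180,60,255))
cs,_=cv2.findContours(m,cv2.RETR_CCOMP,cv2.CHAIN_APPROX_NONE)
for c in cs:
    if len(c)>25: e=cv2.fitEllipse(c);print("ellS",np.array(e[0])+[215,190],e[1:],len(c),onz(S,np.array(e[0])+[215,190],88.7))
# tray corners, white
m=cv2.inRange(cv2.cvtColor(t,cv2.COLOR_RGB2HSV),(0,0,120),(180,60,255));m[:, :322]=0;m[:,375:]=0;m[:175]=0;m[270:]=0
ys,xs=np.nonzero(m); r=cv2.minAreaRect(np.c_[xs,ys].astype(np.float32));b=cv2.boxPoints(r)
P=np.array([onz(T,p,12)[:2] for p in b]);print("tray",P,P.mean(0),np.linalg.norm(P[1]-P[0]),np.linalg.norm(P[2]-P[1]))
```

```text
blue [((np.float64(19.9), np.float64(38.8)), (np.int32(16), np.int32(35), np.int32(9), np.int32(9), np.int32(63)))] [((np.float64(19.2), np.float64(15.3)), (np.int32(16), np.int32(12), np.int32(8), np.int32(8), np.int32(41)))]
orange [((np.float64(13.7), np.float64(14.2)), (np.int32(9), np.int32(11), np.int32(11), np.int32(8), np.int32(62)))] [((np.float64(18.0), np.float64(19.4)), (np.int32(15), np.int32(12), np.int32(8), np.int32(17), np.int32(99)))]
green z28 [ 428.63 -282.68   24.  ] [ 426.07 -287.22   20.  ]
yellow (array([518.06, -30.48, 105.15]), np.float64(2.5379189068419654)) [518.9  -29.49 106.  ]
redmount [ 599.65 -261.25   24.  ]
ell [273.73 200.46] ((22.82125473022461, 24.003267288208008), 103.3605728149414) 67 [576.58 -37.05  88.7 ]
ell [273.65 200.52] ((20.4291934967041, 21.105791091918945), 119.62472534179688) 57 [576.39 -36.82  88.7 ]
ell [272.85 200.74] ((58.62350845336914, 69.15621185302734), 0.9342549443244934) 425 [575.77 -34.43  88.7 ]
ellS [273.2  245.36] ((8.79356861114502, 21.806638717651367), 70.1597671508789) 49 [674.36 -48.15  88.7 ]
ellS [223.86 238.45] ((19.0306339263916, 36.61604690551758), 149.92149353027344) 87 [ 579.69 -120.63   88.7 ]
ellS [247.79 218.7 ] ((24.892566680908203, 28.139928817749023), 108.03626251220703) 75 [574.85 -38.45  88.7 ]
ellS [247.91 218.73] ((23.202756881713867, 25.964014053344727), 104.42889404296875) 69 [575.11 -38.3   88.7 ]
tray [[ 642.14 -212.56]
 [ 652.66 -313.62]
 [ 385.26 -336.5 ]
 [ 374.9  -236.93]] [ 513.74 -274.9 ] 101.61000857266868 268.3747454646816
```

Run:
```python
from h import *
T=imaging.get_calibration("top");S=imaging.get_calibration("scene")
print("knob",tri(T,(203.7,219.2),S,(288,139.4)),onz(T,(203.7,219.2),215)); print("ball",tri(T,(139.9,238.8),S,(319.2,115.3)))
delta((520,300,300)); delta((560,250,300),(.994,.1))
```

```text
knob (array([522.22, 152.91, 200.69]), np.float64(3.6458934017496367)) [523.44 151.98 215.  ]
ball (array([470.22, 341.67, 145.46]), np.float64(2.2302294675666707))
pos [190.53 620.85 225.76] d [-0.82 -0.42 -0.15] turn 0.0 q7 -0.040430379328259214 F [ 0.03 -0.21  0.14] w 92.90295002834485 0.0 t 0.15
pos [190.53 620.85 225.76] d [-0.92 -0.49 -0.15] turn 0.373 q7 -0.040430379328259214 F [ 0.03 -0.21  0.14] w 92.90295002834485 0.0 t 0.15
```

Call:
play_rows(
  moves=[
    [-0.06,-0.03,-0.03,0,1],
    [-0.13,-0.07,-0.06,0,1],
    [-0.2,-0.1,-0.09,0,1],
    [-0.27,-0.14,-0.12,0,1],
    [-0.34,-0.18,-0.15,0,1],
    [-0.42,-0.21,-0.15,0,1],
    [-0.5,-0.25,-0.15,0,1],
    [-0.58,-0.29,-0.15,0,1],
    [-0.66,-0.33,-0.15,0,1],
    [-0.74,-0.37,-0.15,0,1],
  ],
)

```text
clock: 0.98
position: [479.4, 345.5, 301.5]
tcp_rot: [-0.466, -3.107, 0.0]
force: [0.9, 0.1, -0.5]
width: 92.8
grasp_force: 0.0
```

Run:
```python
from h import *
delta((430,-270,220),(.994,.1)); delta((560,0,250),(.994,.1))
```

```text
pos [479.36 345.47 301.53] d [-0.27 -1.21  0.16] turn 0.373 q7 0.6295343857790486 F [ 0.88  0.13 -0.51] w 92.76823421405425 0.0 t 0.9833
pos [479.36 345.47 301.53] d [-0.36 -0.61  0.1 ] turn 0.373 q7 0.6295343857790486 F [ 0.88  0.13 -0.51] w 92.76823421405425 0.0 t 0.9833
```

Call:
play_rows(
  moves=[
    [-0.04,-0.06,0,0.03,1],
    [-0.08,-0.13,0,0.07,1],
    [-0.12,-0.2,0.01,0.11,1],
    [-0.16,-0.27,0.02,0.15,1],
    [-0.2,-0.34,0.03,0.19,1],
    [-0.24,-0.41,0.04,0.23,1],
    [-0.27,-0.48,0.05,0.27,1],
    [-0.29,-0.55,0.06,0.31,1],
    [-0.31,-0.62,0.06,0.34,1],
    [-0.33,-0.69,0.06,0.373,1],
  ],
)

```text
clock: 1.82
position: [534.1, -32.6, 271.1]
tcp_rot: [-2.111, -2.325, 0.001]
force: [1.4, 0.4, -0.4]
width: 93.1
grasp_force: 0.0
```

Run:
```python
from h import *
c=imaging.get_calibration("wrist")
print(Ro.from_rotvec(monitor.read_state()["tcp_rot"]).as_matrix(), -np.array(c["R"]).T@c["t"],np.array(c["R"])[2])
delta((480,-270,200),(.994,.1))
im=imaging.grab_frame("wrist");cv2.imwrite("pics/w1.png",im[:,:,::-1])
```

```text
[[-0.1  1.  -0. ]
 [ 1.   0.1  0. ]
 [ 0.  -0.  -1. ]] [526.82  40.62 428.73] [ 0.02 -0.26 -0.96]
pos [534.15 -32.64 271.12] d [-0.46 -0.15  0.14] turn -0.001 q7 0.30085420528455725 F [ 1.45  0.4  -0.39] w 93.06869553936559 0.0 t 1.8167
```

```bash
cat > ring.py <<'E'
from h import *
def rings(im,c,z,lo=150):
    m=cv2.inRange(cv2.cvtColor(im,cv2.COLOR_RGB2HSV),(0,0,lo),(180,60,255))
    cs,_=cv2.findContours(m,cv2.RETR_CCOMP,cv2.CHAIN_APPROX_NONE)
    for k in cs:
        if len(k)>80:
            e=cv2.fitEllipse(k)
            if max(e[1])<150 and max(e[1])/min(e[1])<1.6: print("ell",np.array(e[0]),e[1:],len(k),onz(c,e[0],z))
E
python3 - <<'E'
from ring import *
c=imaging.get_calibration("wrist");im=cv2.imread("pics/w1.png")[:,:,::-1].copy()
rings(im,c,88.7)
for u,s in blobs(im,"yellow",100): print("yellow",u,s,onz(c,u,106))
cv2.imwrite("pics/w1b.png",im[:,:,::-1])
E
```

```text
ell [134.42 345.59] ((13.80172348022461, 17.08240509033203), 133.34469604492188) 104 [ 402.96 -276.58   88.7 ]
ell [290.86 177.59] ((59.43993377685547, 65.83187866210938), 41.748836517333984) 179 [572.85 -48.27  88.7 ]
ell [290.91 177.74] ((55.260677337646484, 61.48067855834961), 39.97700881958008) 164 [572.91 -48.43  88.7 ]
ell [113.04 145.36] ((30.62802505493164, 35.5279426574707), 150.48992919921875) 109 [385.74 -28.64  88.7 ]
ell [411.38  29.53] ((27.667556762695312, 34.160091400146484), 149.00631713867188) 95 [670.4  103.46  88.7 ]
yellow (np.float64(237.3), np.float64(169.3)) (np.int32(218), np.int32(140), np.int32(40), np.int32(59), np.int32(1632)) [516.15 -39.95 106.  ]
```

View pics/w1.png

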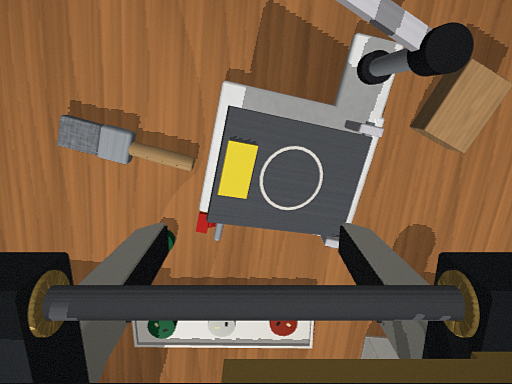

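Call:
play_rows(
  moves=[
    [-0.06,-0.02,0.02,0,0.8],
    [-0.12,-0.04,0.04,0,0.7],
    [-0.18,-0.06,0.06,0,0.7],
    [-0.24,-0.08,0.08,0,0.7],
    [-0.3,-0.1,0.1,0,0.7],
    [-0.36,-0.14,0.11,0,0.7],
    [-0.4,-0.18,0.12,0,0.7],
    [-0.44,-0.22,0.13,0,0.7],
    [-0.46,-0.25,0.14,0,0.7],
    [-0.46,-0.25,0.14,0,0.7],
  ],
)

```text
clock: 2.7
position: [429.3, -275.7, 201.0]
tcp_rot: [-2.114, -2.321, 0.005]
force: [1.0, -0.7, 0.1]
width: 65.1
grasp_force: 0.0
```

The wrist picture shows the tilted plate with the ring at (291,178) and the pad at (237,169). The tray is at the bottom, partly behind the gripper. I read that calibration after the arm had drifted, so from here on I'll read it just before each grab.

```bash
cat >> h.py <<'E'
def wshot(name):
    c=imaging.get_calibration("wrist");im=imaging.grab_frame("wrist");cv2.imwrite(f"pics/{name}.png",im[:,:,::-1]);return c,im
E
python3 - <<'E'
from h import *
for i in range(2):
    c,im=wshot(f"g{i}"); print(-np.array(c["R"]).T@c["t"],monitor.read_state()["joint_vel"])
for u,s in blobs(im,"green",60): print(u,s,onz(c,u,28))
delta((428.6,-284,200),(.994,.1))
E
```

```text
[ 422.61 -202.34  358.55] [-0.05  0.   -0.05 -0.04 -0.02  0.   -0.01]
[ 424.62 -200.42  358.98] [-0.03  0.   -0.03 -0.02 -0.01 -0.    0.  ]
(np.float64(253.3), np.float64(55.6)) (np.int32(239), np.int32(40), np.int32(30), np.int32(33), np.int32(709)) [ 420.07 -161.     28.  ]
(np.float64(246.4), np.float64(179.8)) (np.int32(228), np.int32(160), np.int32(37), np.int32(40), np.int32(1098)) [ 424.45 -280.85   28.  ]
(np.float64(154.5), np.float64(177.6)) (np.int32(140), np.int32(164), np.int32(30), np.int32(29), np.int32(611)) [ 329.84 -287.67   28.  ]
pos [ 433.83 -272.15  201.58] d [-0.02 -0.01  0.  ] turn 0.0 q7 0.8552337473568875 F [ 0.57 -0.68  0.29] w 64.90188864078542 0.0 t 2.8
```

View pics/g1.png

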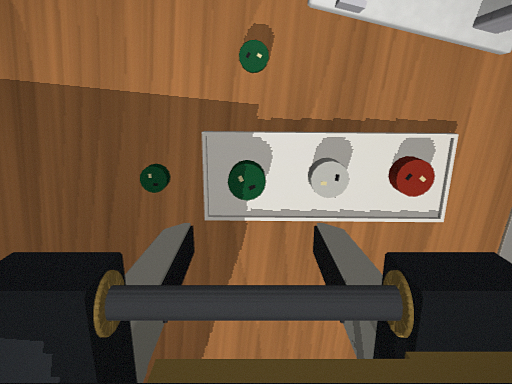

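Wrist view: the target is the big green mount at (246,180) in the tray. The decoys at (254,56) and (154,178) are clearly smaller. I'll move over it and let the arm settle before measuring again.

Call:
play_rows(
  moves=[
    [-0.02,-0.015,0.04,0,0.7],
    [-0.02,-0.015,0.08,0,0.7],
    [-0.02,-0.015,0.12,0,0.7],
    [-0.02,-0.015,0.14,0,0.7],
    [-0.02,-0.015,0.14,0,0.7],
    [-0.02,-0.015,0.14,0,0.7],
    [-0.02,-0.015,0.14,0,0.7],
    [-0.02,-0.015,0.14,0,0.7],
    [-0.02,-0.015,0.14,0,0.7],
    [-0.02,-0.015,0.14,0,0.7],
  ],
)

```text
clock: 3.63
position: [427.7, -283.4, 132.4]
tcp_rot: [2.105, 2.33, 0.001]
force: [1.1, 0.9, -0.1]
width: 65.0
grasp_force: 0.0
```

Run:
```python
from h import *
c,im=wshot("g2"); print(monitor.read_state()["joint_vel"])
for u,s in blobs(im,"green",60): print(u,s,onz(c,u,28),onz(c,u,24))
delta((427,-283,22),(.994,.1))
```

```text
[ 0.  0. -0.  0.  0. -0. -0.]
(np.float64(260.0), np.float64(31.4)) (np.int32(242), np.int32(10), np.int32(38), np.int32(44), np.int32(1222)) [ 419.86 -162.28   28.  ] [ 419.86 -161.55   24.  ]
(np.float64(250.2), np.float64(188.1)) (np.int32(227), np.int32(163), np.int32(47), np.int32(51), np.int32(1736)) [ 424.31 -280.68   28.  ] [ 424.39 -281.76   24.  ]
(np.float64(136.2), np.float64(184.6)) (np.int32(118), np.int32(167), np.int32(37), np.int32(36), np.int32(986)) [ 330.9  -287.08   28.  ] [ 329.55 -288.26   24.  ]
pos [ 427.56 -283.34  132.25] d [ 0.   -0.    0.22] turn 0.0 q7 0.9340819994948945 F [ 0.41 -0.46 -0.79] w 65.31304457719297 0.0 t 3.6833
```

Call:
play_rows(
  moves=[
    [0.003,-0.005,0.03,0,0.58],
    [0.003,-0.005,0.06,0,0.58],
    [0.003,-0.005,0.1,0,0.58],
    [0.003,-0.005,0.13,0,0.58],
    [0.003,-0.005,0.16,0,0.58],
    [0.003,-0.005,0.19,0,0.58],
    [0.003,-0.005,0.21,0,0.58],
    [0.003,-0.005,0.22,0,0.58],
    [0.003,-0.005,0.22,0,0.58],
    [0.003,-0.005,0.22,0,0.58],
  ],
  squeeze=12,
)

```text
clock: 4.52
position: [424.8, -282.2, 22.0]
tcp_rot: [2.106, 2.33, -0.0]
force: [0.2, -0.5, 0.7]
width: 54.1
grasp_force: 0.0
```

Call:
play_rows(
  moves=[
    [0,0,0,0,0.3],
    [0,0,0,0,0.3],
    [0,0,0,0,0.3],
    [0,0,0,0,0.3],
    [0,0,0,0,0.3],
    [0,0,0,0,0.3],
    [0,0,0,0,0.3],
    [0,0,-0.01,0,0.3],
    [0,0,-0.03,0,0.3],
    [0,0,-0.05,0,0.3],
  ],
  squeeze=12,
)

```text
clock: 5.35
position: [424.2, -281.6, 47.1]
tcp_rot: [-2.105, -2.33, 0.0]
force: [-0.1, -0.4, 0.5]
width: 39.6
grasp_force: 12.0
```

Call:
play_rows(
  moves=[
    [0,0,-0.06,0,0.3],
    [0,0,-0.13,0,0.3],
    [0,0,-0.2,-0.03,0.3],
    [0.03,0.02,-0.27,-0.07,0.3],
    [0.07,0.05,-0.33,-0.11,0.3],
    [0.12,0.09,-0.38,-0.15,0.3],
    [0.17,0.13,-0.41,-0.19,0.3],
    [0.23,0.18,-0.42,-0.23,0.3],
    [0.29,0.23,-0.42,-0.27,0.3],
    [0.35,0.28,-0.42,-0.3,0.3],
  ],
)

```text
clock: 6.18
position: [546.7, -92.4, 258.5]
tcp_rot: [0.811, 3.033, -0.0]
force: [0.8, -1.3, -0.7]
width: 39.3
grasp_force: 12.0
```

Run:
```python
from h import *
delta((576,-40,250),(.128,.992))
```

```text
pos [546.7  -92.45 258.55] d [0.   0.12 0.02] turn -0.125 q7 1.2408931579232252 F [ 0.78 -1.31 -0.72] w 39.274791002968605 11.996638923883438 t 6.1833
```

Call:
play_rows(
  moves=[
    [0,0.04,0,-0.03,0.3],
    [0,0.08,0.01,-0.07,0.3],
    [0,0.11,0.02,-0.1,0.3],
    [0,0.12,0.02,-0.125,0.3],
    [0,0.12,0.02,-0.125,0.3],
    [0,0.12,0.02,-0.125,0.3],
    [0,0.12,0.02,-0.125,0.3],
    [0,0.12,0.02,-0.125,0.3],
    [0,0.12,0.02,-0.125,0.3],
    [0,0.12,0.02,-0.125,0.3],
  ],
)

```text
clock: 7.02
position: [576.3, -42.4, 246.9]
tcp_rot: [0.213, 3.134, -0.001]
force: [0.4, 0.4, -0.7]
width: 39.5
grasp_force: 12.0
```

Run:
```python
from ring import *
c,im=wshot("r1"); print(monitor.read_state()["joint_vel"])
rings(im,c,88.7)
for u,s in blobs(im,"yellow",100): print("yellow",u,s,onz(c,u,106))
for u,s in blobs(im,"green",200): print("green",u,s)
delta((576,-38,150),(.128,.992))
```

```text
[-0.    0.01 -0.01 -0.    0.    0.    0.  ]
ell [494.94 248.41] ((35.03244400024414, 50.415611267089844), 9.244928359985352) 159 [686.37 197.53  88.7 ]
ell [258.93 172.42] ((63.08597183227539, 71.68412780761719), 88.26341247558594) 192 [572.29 -35.97  88.7 ]
ell [258.99 172.86] ((58.96246337890625, 65.78881072998047), 86.66889953613281) 176 [572.73 -35.98  88.7 ]
ell [ 78.95 204.29] ((35.0374870300293, 42.422725677490234), 72.94078826904297) 108 [ 580.06 -219.64   88.7 ]
ell [ 55.25 132.73] ((30.856918334960938, 37.04896926879883), 122.92440795898438) 105 [ 507.75 -222.35   88.7 ]
yellow (np.float64(258.8), np.float64(114.1)) (np.int32(227), np.int32(97), np.int32(65), np.int32(35), np.int32(2156)) [516.25 -28.92 106.  ]
green (np.float64(128.9), np.float64(37.9)) (np.int32(114), np.int32(23), np.int32(31), np.int32(30), np.int32(671))
green (np.float64(253.1), np.float64(244.6)) (np.int32(214), np.int32(203), np.int32(79), np.int32(82), np.int32(4856))
pos [576.29 -42.27 246.82] d [0.   0.01 0.19] turn -0.002 q7 1.4837394341982963 F [ 0.27  0.66 -1.04] w 39.21046458576087 11.999725699424744 t 7.0667
```

View pics/r1.png

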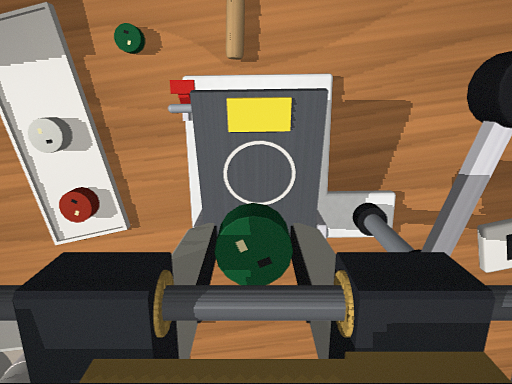

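The wrist picture shows the mount held level at (253,245), the ring at (259,172), the pad at (259,114), and the head and post to the right and clear. To check for wrist-camera bias, I'll cast the held mount's top and compare it with the TCP.

Run:
```python
from h import *
c=imaging.get_calibration("wrist");s=monitor.read_state()
for v in (245,247.5,250): print(onz(c,(253.5,v),s["position"][2]+6),s["position"])
print(proj(c,s["position"]+[20,0,6]),proj(c,s["position"]+[-20,0,6]),proj(c,s["position"]+[-20,0,-16]))
T=imaging.get_calibration("top");im=imaging.grab_frame("top");cv2.imwrite("pics/t2.png",im[:,:,::-1])
```

```text
[572.79 -41.38 252.82] [576.29 -42.27 246.82]
[574.13 -41.57 252.82] [576.29 -42.27 246.82]
[575.49 -41.75 252.82] [576.29 -42.27 246.82]
[257.97 286.52] [247.1  214.35] [247.81 200.92]
```

Call:
play_rows(
  moves=[
    [0.007,0.01,0.05,0,0.3],
    [0.007,0.01,0.1,0,0.3],
    [0.007,0.01,0.15,0,0.3],
    [0.007,0.01,0.19,0,0.3],
    [0.007,0.01,0.23,0,0.3],
    [0.007,0.01,0.25,0,0.3],
    [0.007,0.01,0.26,0,0.3],
    [0.007,0.01,0.268,0,0.3],
    [0.007,0.01,0.268,0,0.3],
    [0.007,0.01,0.268,0,0.3],
  ],
)

```text
clock: 7.95
position: [574.4, -36.5, 113.5]
tcp_rot: [0.211, 3.133, -0.0]
force: [-0.9, -1.2, -0.5]
width: 39.8
grasp_force: 12.0
```

Run:
```python
from ring import *
delta((573.5,-37,110),(.128,.992))
c,im=wshot("r2"); rings(im,c,88.7)
for u,s in blobs(im,"yellow",100): print("yellow",u,s,onz(c,u,106))
```

```text
pos [574.37 -36.47 113.55] d [ 0.   -0.    0.01] turn -0.002 q7 1.4762717449797635 F [-0.85 -1.16 -0.54] w 39.8357993869256 11.9997239112854 t 7.95
ell [253.19 223.96] ((93.03904724121094, 114.40714263916016), 90.7354507446289) 310 [571.64 -35.84  88.7 ]
yellow (np.float64(251.8), np.float64(130.4)) (np.int32(193), np.int32(101), np.int32(118), np.int32(61), np.int32(6673)) [515.84 -28.93 106.  ]
```

Call:
play_rows(
  moves=[
    [0.002,0,0.002,0,0.3],
    [0.002,0,0.004,0,0.3],
    [0.002,0,0.006,0,0.3],
    [0.002,0,0.008,0,0.3],
    [0.002,0,0.01,0,0.3],
    [0.002,0,0.012,0,0.3],
    [0.002,0,0.014,0,0.3],
    [0.002,0,0.016,0,0.3],
    [0.002,0,0.018,0,0.3],
    [0.002,0,0.018,0,0.3],
  ],
  squeeze=4,
)

```text
clock: 8.83
position: [573.3, -36.3, 104.1]
tcp_rot: [0.211, 3.133, 0.0]
force: [1.8, 0.7, 4.1]
width: 39.8
grasp_force: 4.0
```

Run:
```python
from ring import *
delta((573.5,-37,110),(.128,.992))
c,im=wshot("r3"); rings(im,c,88.7)
for u,s in blobs(im,"yellow",100): print("yellow",u,s,onz(c,u,106))
for u,s in blobs(im,"green",500): print("green",u,s)
```

```text
pos [573.28 -36.29 104.09] d [-0.   -0.   -0.01] turn -0.002 q7 1.4762552835347424 F [1.79 0.72 4.08] w 39.80859382320645 4.002470299601555 t 8.8333
ell [253.23 232.04] ((96.59843444824219, 120.15080261230469), 90.76932525634766) 294 [571.72 -35.8   88.7 ]
yellow (np.float64(251.6), np.float64(134.6)) (np.int32(189), np.int32(104), np.int32(125), np.int32(63), np.int32(7397)) [515.82 -28.96 106.  ]
green (np.float64(48.3), np.float64(13.5)) (np.int32(19), np.int32(0), np.int32(55), np.int32(32), np.int32(1367))
green (np.float64(253.3), np.float64(244.8)) (np.int32(214), np.int32(204), np.int32(79), np.int32(81), np.int32(5006))
```

View pics/r3.png

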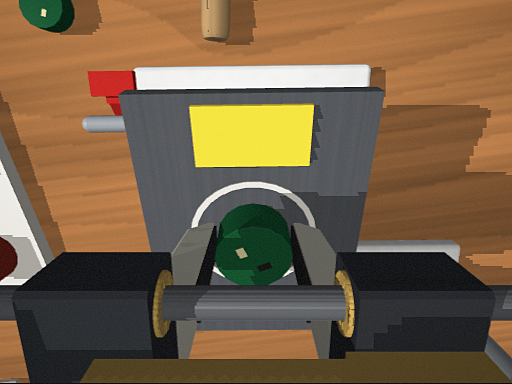

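The mount is in contact with a 4 N upward reaction and is centred in the ring: mount at (253,245), ring at (253,232). Releasing now.

Call:
play_rows(
  moves=[
    [0,0,0,0,0.45],
    [0,0,0,0,0.47],
    [0,0,0,0,0.5],
    [0,0,0,0,0.55],
    [0,0,0,0,0.6],
    [0,0,0,0,0.65],
    [0,0,0,0,0.65],
    [0,0,-0.02,0,0.65],
    [0,0,-0.06,0,0.65],
    [0,0,-0.1,0,0.65],
  ],
)

```text
clock: 9.72
position: [572.1, -36.3, 154.2]
tcp_rot: [-0.211, -3.133, 0.0]
force: [-0.4, -0.5, 0.5]
width: 60.6
grasp_force: 0.0
```

Call:
play_rows(
  moves=[
    [0,0,-0.06,0,0.65],
    [0,0,-0.13,0,0.65],
    [0.03,0,-0.2,0,0.5],
    [0.08,0,-0.2,0,0.3],
    [0.12,0,-0.2,0,0],
    [0.12,0,-0.2,0,0],
    [0.12,0,-0.2,0,0],
    [0.12,0,-0.2,0,0],
    [0.12,0,-0.2,0,0],
    [0.12,0,-0.2,0,0],
  ],
)

```text
clock: 10.55
position: [513.9, -28.4, 253.4]
tcp_rot: [-0.211, -3.134, 0.0]
force: [-0.5, -1.1, -0.3]
width: 11.5
grasp_force: 0.0
```

Run:
```python
from ring import *
c,im=wshot("r4"); rings(im,c,88.7)
for u,s in blobs(im,"yellow",100): print("yellow",u,s,onz(c,u,106))
for u,s in blobs(im,"green",500): print("green",u,s,onz(c,u,100))
delta((516.5,-29.5,130),(.128,.992))
```

```text
ell [253.38 230.12] ((50.601802825927734, 64.07766723632812), 91.17613220214844) 151 [571.91 -35.79  88.7 ]
ell [ 83.93 249.1 ] ((33.376068115234375, 40.408199310302734), 62.350067138671875) 101 [ 568.98 -217.76   88.7 ]
ell [ 62.08 183.25] ((29.826032638549805, 32.99574279785156), 119.06939697265625) 98 [ 495.57 -220.09   88.7 ]
ell [230.79  21.65] ((40.07433319091797, 42.94757843017578), 175.758544921875) 140 [371.94 -28.83  88.7 ]
yellow (np.float64(252.5), np.float64(181.9)) (np.int32(223), np.int32(168), np.int32(60), np.int32(29), np.int32(1681)) [515.89 -29.01 106.  ]
green (np.float64(131.6), np.float64(97.7)) (np.int32(118), np.int32(85), np.int32(28), np.int32(26), np.int32(551)) [ 424.38 -127.43  100.  ]
green (np.float64(253.2), np.float64(235.6)) (np.int32(238), np.int32(215), np.int32(31), np.int32(44), np.int32(936)) [573.21 -36.16 100.  ]
pos [513.78 -28.35 253.29] d [-0.01 -0.    0.25] turn -0.002 q7 1.4591927478925002 F [ 0.31 -0.84 -0.6 ] w 7.698028789130469 0.0 t 10.6
```

View pics/r4.png

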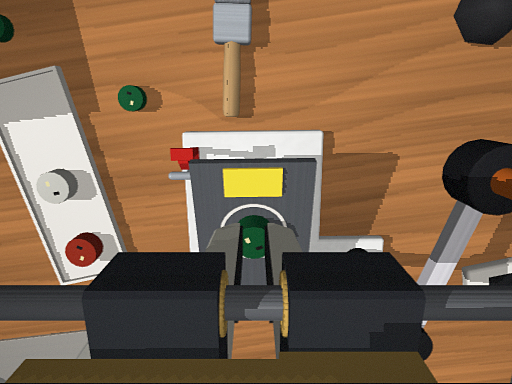

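The mount at (253,236) sits inside the ring, which is centred near (253,230). The measured centre of (573,-36) against the ring's (572,-36) is well inside 14 mm. Now the press, with the fingers shut.

Call:
play_rows(
  moves=[
    [0.005,0,0.04,0,0],
    [0.005,0,0.09,0,0],
    [0.005,0,0.14,0,0],
    [0.005,0,0.19,0,0],
    [0.005,0,0.22,0,0],
    [0.005,0,0.24,0,0],
    [0.005,0,0.26,0,0],
    [0.005,0,0.27,0,0],
    [0.005,0,0.27,0,0],
    [0.005,0,0.27,0,0],
  ],
)

```text
clock: 11.43
position: [511.3, -27.9, 119.1]
tcp_rot: [0.211, 3.134, -0.0]
force: [-0.0, 0.4, -0.2]
width: 0.8
grasp_force: 0.0
```

Call:
play_rows(
  moves=[
    [0,0,0.01,0,0],
    [0,0,0.02,0,0],
    [0,0,0.03,0,0],
    [0,0,0.038,0,0],
    [0,0,0.046,0,0],
    [0,0,0.054,0,0],
    [0,0,0.06,0,0],
    [0,0,0.066,0,0],
    [0,0,0.07,0,0],
    [0,0,0.07,0,0],
  ],
)

```text
clock: 12.27
position: [508.8, -27.7, 83.0]
tcp_rot: [-0.21, -3.13, 0.0]
force: [-4.3, -0.0, 6.9]
width: 0.6
grasp_force: 3.3
```

Call:
play_rows(
  moves=[
    [0,0,0.003,0,0],
    [0,0,0.005,0,0],
    [0,0,0.007,0,0],
    [0,0,0.009,0,0],
    [0,0,0.011,0,0],
    [0,0,0.012,0,0],
    [0,0,0.013,0,0],
    [0,0,0.013,0,0],
    [0,0,0.013,0,0],
    [0,0,0.013,0,0],
  ],
)

```text
clock: 13.1
position: [508.8, -27.7, 78.1]
tcp_rot: [-0.211, -3.131, -0.0]
force: [-7.0, 0.5, 15.4]
width: 0.4
grasp_force: 8.1
```

Call:
play_rows(
  moves=[
    [0,0,0.002,0,0],
    [0,0,0.003,0,0],
    [0,0,0.003,0,0],
    [0,0,0.003,0,0],
    [0,0,0.0,0,0],
    [0,0,-0.005,0,0],
    [0,0,-0.01,0,0],
    [0,0,-0.015,0,0],
    [0,0,-0.02,0,0],
    [0,0,-0.025,0,0],
  ],
)

```text
clock: 13.93
position: [511.7, -28.0, 89.6]
tcp_rot: [0.211, 3.133, -0.0]
force: [-0.8, 0.2, 0.1]
width: 0.6
grasp_force: 0.0
```

Call:
play_rows(
  moves=[
    [0,0,-0.04,0,0],
    [0,0,-0.09,0,0],
    [0,0,-0.15,0,0],
    [0,0,-0.21,0,0],
    [0,0,-0.27,0,0],
    [0,0,-0.32,0,0.1],
    [0,0,-0.32,0,0.4],
    [0,0,-0.32,0,0.6],
    [0,0,-0.32,0,0.6],
    [0,0,-0.32,0,0.6],
  ],
)

```text
clock: 14.77
position: [509.9, -27.9, 248.1]
tcp_rot: [-0.211, -3.131, 0.0]
force: [-0.5, -0.5, 0.3]
width: 29.4
grasp_force: 0.0
```

Run:
```python
from ring import *
c,im=wshot("p1"); rings(im,c,71)
for u,s in blobs(im,"yellow",100): print("yellow",u,s,onz(c,u,74),onz(c,u,106))
for u,s in blobs(im,"green",500): print("green",u,s,onz(c,u,85))
HS["orange"]=((5,190,150),(16,255,255))
for u,s in blobs(im,"orange",20): print("or",u,s,onz(c,u,210))
T=imaging.get_calibration("top");S=imaging.get_calibration("scene");t=imaging.grab_frame("top");s=imaging.grab_frame("scene")
print("knob",onz(T,blobs(t[205:235,190:220].copy(),"orange",4)[0][0]+np.array([190,205]),215))
cv2.imwrite("pics/t3.png",t[:,:,::-1]);cv2.imwrite("pics/s3.png",s[:,:,::-1])
ys=blobs(s,"yellow",30);yt=blobs(t,"yellow",30);print(ys,yt)
delta((516.5,-29.5,130),(.128,.992))
```

```text
ell [253.5  235.33] ((43.70091247558594, 55.63220977783203), 88.5155258178711) 115 [578.37 -36.63  71.  ]
ell [253.36 225.13] ((51.098697662353516, 60.588478088378906), 90.2947769165039) 154 [566.56 -35.18  71.  ]
ell [ 61.12 187.94] ((29.546226501464844, 32.89451217651367), 130.57164001464844) 98 [ 497.94 -229.84   71.  ]
ell [230.5   25.48] ((40.918243408203125, 42.508583068847656), 170.58583068847656) 140 [367.79 -29.54  71.  ]
yellow (np.float64(252.8), np.float64(175.2)) (np.int32(225), np.int32(161), np.int32(56), np.int32(30), np.int32(1551)) [510.89 -28.18  74.  ] [503.79 -27.18 106.  ]
green (np.float64(130.6), np.float64(101.8)) (np.int32(117), np.int32(89), np.int32(29), np.int32(26), np.int32(564)) [ 422.84 -132.23   85.  ]
green (np.float64(253.5), np.float64(231.3)) (np.int32(235), np.int32(210), np.int32(38), np.int32(43), np.int32(1252)) [567.99 -35.23  85.  ]
or (np.float64(506.8), np.float64(184.3)) (np.int32(500), np.int32(178), np.int32(12), np.int32(12), np.int32(60)) [507.41 129.66 210.  ]
knob [523.72 153.29 215.  ]
[((np.float64(233.7), np.float64(206.5)), (np.int32(223), np.int32(199), np.int32(23), np.int32(16), np.int32(191)))] []
pos [510.14 -27.83 248.37] d [-0.01 -0.    0.24] turn -0.002 q7 1.4587039365145245 F [ 0.22 -0.56 -0.53] w 41.08561746981237 0.0 t 14.9167
```

View pics/p1.png

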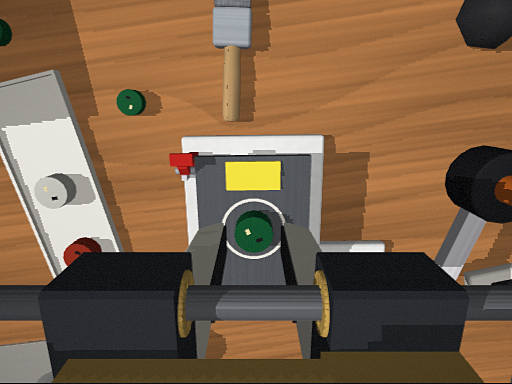

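The wrist picture shows the plate level with the red catch over the pin at (183,162), the pad at (253,175), and the mount at (253,231) centred in the ring at (253,227). Next is the knob: I'll move above it with the fingers set to straddle it along the swing tangent.

Call:
play_rows(
  moves=[
    [0.0,0.03,-0.03,0.02,0.47],
    [0.005,0.09,-0.05,0.05,0.47],
    [0.01,0.15,-0.05,0.08,0.47],
    [0.015,0.21,-0.05,0.098,0.47],
    [0.02,0.27,-0.05,0.098,0.47],
    [0.024,0.32,-0.05,0.098,0.47],
    [0.024,0.361,-0.05,0.098,0.47],
    [0.024,0.361,-0.05,0.098,0.47],
    [0.024,0.361,-0.05,0.098,0.47],
    [0.024,0.361,-0.05,0.098,0.47],
  ],
)

```text
clock: 15.75
position: [522.9, 151.0, 274.1]
tcp_rot: [-0.691, -3.064, 0.003]
force: [0.3, -1.4, -0.8]
width: 43.6
grasp_force: 0.0
```

Run:
```python
from ring import *
c,im=wshot("k1")
HS["orange"]=((5,170,100),(18,255,255))
for u,s in blobs(im,"orange",60):
    if u[1]<300: print("or",u,s,onz(c,u,210),onz(c,u,220))
P=monitor.read_state()["position"]
print(proj(c,P),proj(c,[522.5,152.8,220]),proj(c,[522.5,152.8,180]))
delta((522.5,152.8,196),(.4226,.9063))
```

```text
or (np.float64(256.1), np.float64(202.3)) (np.int32(242), np.int32(181), np.int32(30), np.int32(42), np.int32(989)) [520.21 154.43 210.  ] [517.34 155.72 220.  ]
[252.43 247.31] [255.47 210.63] [255.24 194.27]
pos [523.06 150.51 274.3 ] d [0.   0.   0.16] turn -0.003 q7 0.8268115633621537 F [-0.36 -0.28  0.27] w 43.71949630446048 0.0 t 15.8
```

View pics/k1.png

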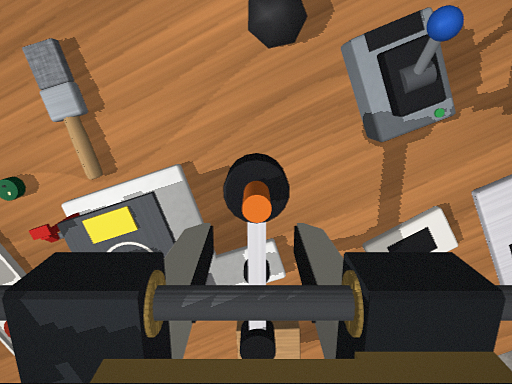

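Wrist view: the orange knob top is at (257,209), against a predicted (255,211), centred between the fingers. That was my tenth picture, so from here I'll rely on numbers. Lowering around the knob.

Call:
play_rows(
  moves=[
    [0.003,0.004,0.03,0,0.47],
    [0.003,0.004,0.06,0,0.47],
    [0.003,0.004,0.09,0,0.47],
    [0.003,0.004,0.12,0,0.47],
    [0.003,0.004,0.14,0,0.47],
    [0.003,0.004,0.156,0,0.47],
    [0.003,0.004,0.156,0,0.47],
    [0.003,0.004,0.156,0,0.47],
    [0.003,0.004,0.156,0,0.47],
    [0.003,0.004,0.156,0,0.47],
  ],
)

```text
clock: 16.63
position: [523.1, 155.1, 197.5]
tcp_rot: [0.689, 3.064, 0.001]
force: [-0.3, -0.5, 0.6]
width: 43.5
grasp_force: 0.0
```

Run:
```python
from h import *
s=monitor.read_state();R=Ro.from_rotvec(s["tcp_rot"]).as_matrix();print(s["position"],s["force"],R[:2,:2])
O=np.array([568.7,-35.6]);ex=np.array([.9915,-.13]);ey=np.array([.13,.9915]);pv=O+75*ex+135*ey
k=np.array([522.4,152.9]);a0=np.arctan2(*(k-pv)[::-1])%(2*np.pi);a1=np.arctan2(*(O-pv)[::-1])%(2*np.pi)
print(pv,np.linalg.norm(k-pv),np.degrees([a0,a1]))
for a in np.r_[np.linspace(a0,a1,20)[1:],a1+.05,a1+.1]:
    p=pv+154*np.array([np.cos(a),np.sin(a)]); d=R[:2,:2].T@(p-s["position"][:2])/500
    print(np.round(d,3),round(-(a-a0)/np.pi,3),p)
```

```text
[523.1  155.12 197.52] [-0.31 -0.46  0.63] [[-0.9   0.43]
 [ 0.43  0.9 ]]
[660.61  88.5 ] 152.47863182262617 [155.02 233.48]
[ 0.   -0.03] -0.023 [516.7  143.32]
[-0.   -0.05] -0.046 [513.13 132.82]
[-0.01 -0.07] -0.069 [510.32 122.08]
[-0.01 -0.09] -0.092 [508.29 111.17]
[-0.02 -0.11] -0.115 [507.05 100.14]
[-0.03 -0.13] -0.138 [506.61  89.06]
[-0.04 -0.15] -0.161 [506.97  77.97]
[-0.05 -0.17] -0.184 [508.13  66.93]
[-0.06 -0.19] -0.206 [510.08  56.01]
[-0.07 -0.21] -0.229 [512.81  45.25]
[-0.09 -0.22] -0.252 [516.31  34.72]
[-0.11 -0.24] -0.275 [520.56  24.47]
[-0.12 -0.25] -0.298 [525.53  14.55]
[-0.14 -0.26] -0.321 [531.21   5.01]
[-0.16 -0.28] -0.344 [537.56  -4.09]
[-0.18 -0.28] -0.367 [544.54 -12.71]
[-0.2  -0.29] -0.39 [552.13 -20.8 ]
[-0.22 -0.3 ] -0.413 [560.28 -28.33]
[-0.25 -0.3 ] -0.436 [568.96 -35.25]
[-0.26 -0.31] -0.452 [575.26 -39.68]
[-0.28 -0.31] -0.468 [581.77 -43.78]
```

Call:
play_rows(
  moves=[
    [0.001,-0.01,0,0,0.34],
    [0.001,-0.027,0,-0.023,0.34],
    [-0.001,-0.049,0,-0.046,0.34],
    [-0.005,-0.07,0,-0.069,0.34],
    [-0.011,-0.092,0,-0.092,0.34],
    [-0.018,-0.113,0,-0.115,0.34],
    [-0.027,-0.133,0,-0.138,0.34],
    [-0.037,-0.153,0,-0.16,0.34],
    [-0.049,-0.172,0,-0.184,0.34],
    [-0.062,-0.19,0,-0.206,0.34],
  ],
)

```text
clock: 17.47
position: [509.5, 55.7, 197.3]
tcp_rot: [-0.328, 3.124, 0.001]
force: [-0.4, 1.1, -0.0]
width: 31.8
grasp_force: 0.5
```

Run:
```python
from h import *
np.set_printoptions(precision=3,suppress=True)
s=monitor.read_state();R=Ro.from_rotvec(s["tcp_rot"]).as_matrix();print(s["position"],s["force"],s["width"],s["qpos"],s["joint_vel"])
c,im=wshot("k2");HS["orange"]=((5,170,100),(18,255,255))
for u,b in blobs(im,"orange",60):
    if u[1]<300: print("or",u,b,onz(c,(u[0],b[1]+b[3]-16),220))
s=monitor.read_state();R=Ro.from_rotvec(s["tcp_rot"]).as_matrix();print(s["position"])
pv=np.array([660.6,88.5]);y=np.degrees(np.arctan2(R[1,1],R[0,1]));print("tool y az",y, "radius",np.linalg.norm(s["position"][:2]-pv))
a0=np.radians((y%180)+90);print(np.degrees(a0))
for a in np.radians(np.arange(200,242,4.1)):
    p=pv+154*np.array([np.cos(a),np.sin(a)]); print(R[:2,:2].T@(p-s["position"][:2])/500,round(-(a-a0)/np.pi,3),np.degrees(a))
```

```text
[509.523  55.731 197.264] [-0.436  1.111 -0.045] 31.843979509902283 [-0.062  0.44  -0.128  1.854  0.072  0.852  1.554] [ 0.403  0.022 -0.208 -0.032  0.12   0.017  0.952]
or (np.float64(264.3), np.float64(255.4)) (np.int32(245), np.int32(220), np.int32(44), np.int32(65), np.int32(2164)) [509.025  61.221 220.   ]
[510.205  52.263 197.129]
tool y az 101.84838891434019 radius 154.69926670053135
191.8483889143402
[-0.004 -0.035] -0.045 200.0
[-0.008 -0.056] -0.068 204.1
[-0.014 -0.078] -0.091 208.2
[-0.021 -0.098] -0.114 212.29999999999998
[-0.029 -0.119] -0.136 216.39999999999998
[-0.039 -0.139] -0.159 220.49999999999997
[-0.05  -0.157] -0.182 224.59999999999997
[-0.063 -0.176] -0.205 228.69999999999996
[-0.077 -0.193] -0.228 232.79999999999998
[-0.092 -0.209] -0.25 236.89999999999998
[-0.108 -0.224] -0.273 240.99999999999997
```

Call:
play_rows(
  moves=[
    [-0.002,-0.02,0,-0.025,0.34],
    [-0.004,-0.035,0,-0.045,0.34],
    [-0.008,-0.056,0,-0.068,0.34],
    [-0.014,-0.078,0,-0.091,0.34],
    [-0.021,-0.098,0,-0.114,0.34],
    [-0.029,-0.119,0,-0.136,0.34],
    [-0.039,-0.139,0,-0.159,0.34],
    [-0.05,-0.157,0,-0.182,0.34],
    [-0.063,-0.176,0,-0.205,0.34],
    [-0.072,-0.187,0,-0.22,0.34],
  ],
)

```text
clock: 18.35
position: [564.0, -29.6, 196.7]
tcp_rot: [1.361, -2.83, 0.001]
force: [-1.0, 0.8, 0.3]
width: 32.0
grasp_force: 0.5
```

```bash
cat > arc.py <<'E'
from h import *
np.set_printoptions(precision=3,suppress=True)
c,im=wshot("k3");s=monitor.read_state();R=Ro.from_rotvec(s["tcp_rot"]).as_matrix();print(s["position"],s["force"],s["width"],s["qpos"][6],s["joint_vel"])
HS["orange"]=((5,170,100),(18,255,255))
for u,b in blobs(im,"orange",60):
    if u[1]<300: print("or",u,b,onz(c,(u[0],b[1]+b[3]-16),220))
pv=np.array([660.6,88.5]);v=s["position"][:2]-pv;print("az tcp",np.degrees(np.arctan2(v[1],v[0]))%360,"r",np.linalg.norm(v))
a0=(np.arctan2(R[1,1],R[0,1])%np.pi)+np.pi/2
for a in np.radians(np.arange(230,242,1)):
    p=pv+154*np.array([np.cos(a),np.sin(a)]); print(R[:2,:2].T@(p-s["position"][:2])/500,round(-(a-a0)/np.pi,3),np.degrees(a))
E
python3 arc.py
```

```text
[565.202 -30.543 196.64 ] [ 0.76  -0.672 -0.288] 31.768276193660064 2.301211059760307 [-0.018 -0.013  0.015  0.024 -0.02  -0.027 -0.119]
or (np.float64(265.0), np.float64(251.7)) (np.int32(244), np.int32(216), np.int32(45), np.int32(69), np.int32(2455)) [559.857 -25.081 220.   ]
az tcp 231.29207207348426 r 152.55161781465796
[0.003 0.007] 0.007 230.0
[0.003 0.002] 0.002 230.99999999999997
[ 0.003 -0.004] -0.004 232.00000000000003
[ 0.003 -0.009] -0.009 233.0
[ 0.003 -0.015] -0.015 234.0
[ 0.002 -0.02 ] -0.02 235.0
[ 0.002 -0.025] -0.026 236.00000000000003
[ 0.001 -0.031] -0.032 237.00000000000003
[ 0.001 -0.036] -0.037 238.0
[ 0.    -0.041] -0.043 239.0
[-0.001 -0.047] -0.048 239.99999999999997
[-0.001 -0.052] -0.054 241.00000000000003
```

Call:
play_rows(
  moves=[
    [0.002,-0.005,0,-0.005,0.34],
    [0.002,-0.01,0,-0.01,0.34],
    [0.002,-0.014,0,-0.015,0.34],
    [0.002,-0.018,0,-0.02,0.34],
    [0.002,-0.022,0,-0.022,0.34],
    [0.002,-0.025,0,-0.025,0.34],
    [0.002,-0.028,0,-0.028,0.34],
    [0.002,-0.031,0,-0.03,0.34],
    [0.002,-0.033,0,-0.03,0.34],
    [0.002,-0.033,0,-0.03,0.34],
  ],
)

```text
clock: 19.23
position: [576.6, -39.3, 196.7]
tcp_rot: [-1.493, 2.764, 0.0]
force: [-0.0, 1.6, 0.7]
width: 31.5
grasp_force: 0.4
```

```bash
python3 arc.py
```

```text
[576.519 -39.303 196.671] [-0.177 -0.132  0.504] 31.536856604503555 2.397724382845037 [-0.001 -0.003  0.002  0.002  0.002 -0.003 -0.001]
or (np.float64(265.1), np.float64(252.0)) (np.int32(244), np.int32(216), np.int32(45), np.int32(69), np.int32(2462)) [571.991 -35.189 220.   ]
az tcp 236.65933790543716 r 152.98094766909676
[-0.     0.036] 0.037 230.0
[0.   0.03] 0.032 230.99999999999997
[0.001 0.025] 0.026 232.00000000000003
[0.001 0.02 ] 0.021 233.0
[0.002 0.014] 0.015 234.0
[0.002 0.009] 0.01 235.0
[0.002 0.004] 0.004 236.00000000000003
[ 0.002 -0.002] -0.001 237.00000000000003
[ 0.002 -0.007] -0.007 238.0
[ 0.002 -0.013] -0.013 239.0
[ 0.002 -0.018] -0.018 239.99999999999997
[ 0.001 -0.023] -0.024 241.00000000000003
```

No stop felt yet, so I'll keep pushing in small steps.

Call:
play_rows(
  moves=[
    [0.002,-0.001,0,-0.001,0.34],
    [0.002,-0.003,0,-0.003,0.34],
    [0.002,-0.005,0,-0.005,0.34],
    [0.002,-0.007,0,-0.007,0.34],
    [0.002,-0.009,0,-0.009,0.34],
    [0.002,-0.011,0,-0.011,0.34],
    [0.002,-0.013,0,-0.013,0.34],
    [0.002,-0.014,0,-0.014,0.34],
    [0.002,-0.014,0,-0.014,0.34],
    [0.002,-0.014,0,-0.014,0.34],
  ],
)

```text
clock: 20.12
position: [579.0, -40.8, 196.5]
tcp_rot: [1.555, -2.726, -0.01]
force: [-5.8, 5.4, 3.8]
width: 37.3
grasp_force: 4.0
```

```bash
python3 arc.py | head -4
```

```text
[578.944 -40.769 196.456] [-6.61   5.577  3.944] 36.94627485570737 2.4432296498474626 [-0.003  0.001  0.001  0.001  0.001 -0.002  0.001]
or (np.float64(271.1), np.float64(252.5)) (np.int32(251), np.int32(217), np.int32(44), np.int32(68), np.int32(2446)) [572.007 -35.697 220.   ]
az tcp 237.72045450782912 r 152.89915557770064
[-0.002  0.041] 0.052 230.0
```

The head is against its stop: the force rose to 9 N and the knob stayed at (572,-36). Backing off and lifting clear.

Call:
play_rows(
  moves=[
    [0,0.006,0,0,0.42],
    [0,0.012,0,0,0.5],
    [0,0.012,0,0,0.5],
    [0,0.012,-0.03,0,0.5],
    [0,0.012,-0.08,0,0.5],
    [0,0.012,-0.13,0,0.5],
    [0,0.012,-0.18,0,0.4],
    [0,0.012,-0.2,0,0.2],
    [0,0.012,-0.2,0.04,0],
    [0,0.012,-0.2,0.08,0],
  ],
)

```text
clock: 21.0
position: [577.1, -41.9, 297.2]
tcp_rot: [-1.19, 2.906, -0.002]
force: [0.7, -0.2, -0.5]
width: 24.6
grasp_force: 0.0
```

Run:
```python
from h import *
T=imaging.get_calibration("top");t=imaging.grab_frame("top");cv2.imwrite("pics/t4.png",t[:,:,::-1]);HS["orange"]=((5,190,150),(16,255,255))
for u,b in blobs(t,"orange",20):
    print("knob",u,b[4],onz(T,u,215)) if 180<u[0]<300 and 170<u[1]<240 else 0
# wrist calibration at k1 pose
c=imaging.get_calibration("wrist");s=monitor.read_state();Rw=Ro.from_rotvec(s["tcp_rot"]).as_matrix()
Rt=np.array(c["R"])@Rw; tt=np.array(c["t"])+np.array(c["R"])@s["position"]
R1=Ro.from_rotvec([-0.691,-3.064,.003]).as_matrix().T;P1=np.array([523.,150.8,274.2])
k=dict(c,R=Rt@R1,t=tt-Rt@R1@P1)
im=cv2.imread("pics/k1.png")[:,:,::-1].copy();HS["blue"]=((104,150,60),(125,255,255))
for u,b in blobs(im,"blue",100): print("ball",u,b,onz(k,u,142.2))
print("pivot",onz(k,(410,78),72),onz(k,(418,75),80),onz(T,(147.9,224.8),75))
g=im[0:150,330:470];h=cv2.cvtColor(g,cv2.COLOR_RGB2HSV);m=cv2.inRange(h,(0,0,50),(180,60,190))
m=cv2.morphologyEx(m,cv2.MORPH_CLOSE,np.ones((25,25)));m=cv2.morphologyEx(m,cv2.MORPH_OPEN,np.ones((9,9)))
cs,_=cv2.findContours(m,cv2.RETR_EXTERNAL,cv2.CHAIN_APPROX_NONE);q=max(cs,key=cv2.contourArea);b=cv2.boxPoints(cv2.minAreaRect(q))+[330,0]
P=np.array([onz(k,p,50)[:2] for p in b]);print(b,P,P.mean(0),np.linalg.norm(P[0]-P[1]),np.linalg.norm(P[2]-P[1]))
print("read corners",[onz(k,p,50)[:2] for p in((342,43),(370,128),(452,100),(418,12))])
delta((450,330,300))
```

```text
ball (np.float64(444.5), np.float64(23.0)) (np.int32(427), np.int32(5), np.int32(36), np.int32(36), np.int32(988)) [469.76 346.35 142.2 ]
pivot [507.71 338.53  72.  ] [507.31 343.28  80.  ] [508.97 342.76  75.  ]
[[318.8  50.6]
 [459.2 -19.6]
 [513.6  89.2]
 [373.2 159.4]] [[441.77 268.27]
 [441.78 423.48]
 [571.44 447.9 ]
 [578.85 280.44]] [508.46 355.02] 155.2077492928113 131.94207387096938
read corners [array([445.45, 293.59]), array([543.02, 289.61]), array([553.31, 383.  ]), array([451.68, 376.36])]
pos [576.64 -41.74 296.56] d [-0.34  0.71 -0.01] turn 0.0 q7 2.2477174492629466 F [ 0.03 -0.06 -0.29] w 20.363424378895804 0.0 t 21.05
```

Call:
play_rows(
  moves=[
    [-0.02,0.04,0,0.02,0],
    [-0.05,0.1,0,0.05,0],
    [-0.08,0.17,0,0.08,0],
    [-0.11,0.24,0,0.12,0],
    [-0.14,0.31,0,0.16,0],
    [-0.17,0.38,0,0.2,0],
    [-0.2,0.45,0,0.23,0],
    [-0.23,0.52,0,0.26,0],
    [-0.26,0.58,0,0.26,0],
    [-0.29,0.64,0,0.26,0],
  ],
)

```text
clock: 21.88
position: [452.3, 289.3, 296.1]
tcp_rot: [0.046, 3.141, -0.002]
force: [0.5, 0.9, -0.1]
width: 0.6
grasp_force: 0.0
```

Run:
```python
from h import *
imaging.grab_frame("wrist");T=imaging.get_calibration("top");t=imaging.grab_frame("top");HS["orange"]=((5,190,150),(16,255,255))
for u,b in blobs(t,"orange",20):
    print("knob",u,b[4],onz(T,u,215)) if 180<u[0]<300 and 170<u[1]<240 else 0
np.set_printoptions(precision=3,suppress=True)
delta((433,343,200),(.035,.999));delta((433,343,133),(.035,.999))
```

```text
knob (np.float64(275.5), np.float64(199.3)) 54 [572.98 -36.47 215.  ]
pos [449.549 294.773 296.035] d [0.034 0.095 0.193] turn 0.005 q7 0.8483318549118288 F [-0.258  0.755 -0.75 ] w 0.3715487618539042 0.0 t 21.9833
pos [449.549 294.773 296.035] d [0.034 0.095 0.327] turn 0.005 q7 0.8483318549118288 F [-0.258  0.755 -0.75 ] w 0.3715487618539042 0.0 t 21.9833
```

In the top camera's own frame the knob (573,-36) lies exactly over the ring's level position (573,-37), so the head is home. Now going down behind the lever tip.

Call:
play_rows(
  moves=[
    [0.02,0.05,0,0,0],
    [0.034,0.095,0.03,0,0],
    [0.034,0.095,0.09,0,0],
    [0.034,0.095,0.15,0,0],
    [0.034,0.095,0.21,0,0],
    [0.034,0.095,0.26,0,0],
    [0.034,0.095,0.3,0,0],
    [0.034,0.095,0.32,0,0],
    [0.034,0.095,0.325,0,0],
    [0.034,0.095,0.325,0,0],
  ],
)

```text
clock: 22.82
position: [438.0, 335.4, 133.7]
tcp_rot: [-0.051, -3.141, 0.001]
force: [0.2, 0.1, 0.6]
width: 0.4
grasp_force: 0.0
```

Call:
play_rows(
  moves=[
    [-0.02,0,0,0,0],
    [-0.04,0,0,0,0],
    [-0.06,0,0,0,0],
    [-0.08,0,0,0,0],
    [-0.1,0,0,0,0],
    [-0.12,0,0,0,0],
    [-0.14,0,0,0,0],
    [-0.16,0,0,0,0],
    [-0.175,0,0,0,0],
    [-0.175,0,0,0,0],
  ],
)

```text
clock: 23.65
position: [523.7, 332.6, 133.5]
tcp_rot: [-0.052, -3.135, 0.004]
force: [-4.1, -0.7, 1.6]
width: 0.7
grasp_force: 2.4
```

```bash
cat > lamp.py <<'E'
from h import *
delta((526,341,133),(.035,.999));HS["blue"]=((104,150,60),(125,255,255))
T=imaging.get_calibration("top");S=imaging.get_calibration("scene")
t=imaging.grab_frame("top");s=imaging.grab_frame("scene")
a=[u for u,b in blobs(t[190:260,120:180].copy(),"blue",4)];b=[u for u,b in blobs(s[90:150,290:360].copy(),"blue",4)];print(a,b)
if a and b: print(tri(T,np.array(a[0])+[120,190],S,np.array(b[0])+[290,90]))
E
python3 lamp.py
```

```text
pos [523.73 332.58 133.49] d [-0.    0.02  0.  ] turn 0.001 q7 0.8051084154349795 F [-4.1  -0.7   1.57] w 0.7265363976102951 2.362256906926632 t 23.65
[] [(np.float64(50.2), np.float64(38.9))]
```

Call:
play_rows(
  moves=[
    [-0.004,0,0,0,0],
    [-0.007,0,0,0,0],
    [-0.007,0,0,0,0],
    [-0.007,0,0,0,0],
    [0.01,0,0,0,0],
    [0.04,0,0,0,0],
    [0.07,0,-0.02,0,0],
    [0.1,0,-0.09,0,0],
    [0.13,0,-0.16,0,0],
    [0.16,0,-0.23,0,0],
  ],
)

```text
clock: 24.58
position: [445.8, 336.0, 250.6]
tcp_rot: [0.052, 3.138, 0.002]
force: [0.4, 0.3, -0.0]
width: 0.6
grasp_force: 0.0
```

Call:
play_rows(
  moves=[
    [0,0.06,0,0,0],
    [0,0.12,0,0,0],
    [0,0.18,0,0,0],
    [0,0.24,0,0,0],
    [0,0.28,0,0,0],
    [0,0.28,0,0,0],
    [0,0.28,0,0,0],
    [0,0.28,0,0,0],
    [0,0.28,0,0,0],
    [0,0.28,0,0,0],
  ],
)

```text
clock: 25.42
position: [450.8, 474.2, 249.5]
tcp_rot: [0.055, 3.14, -0.001]
force: [0.5, 0.1, 0.1]
width: 0.3
grasp_force: 0.0
```

```bash
python3 lamp.py
python3 - <<'E'
from h import *
T=imaging.get_calibration("top");t=imaging.grab_frame("top");HS["orange"]=((5,190,150),(16,255,255))
for k in("orange","green","yellow"):
    for u,b in blobs(t,k,20):
        if 180<u[0]<370 and 170<u[1]<300: print(k,u,b[4],onz(T,u,{"orange":215,"green":24,"yellow":74}[k]))
E
```

```text
pos [450.84 474.21 249.54] d [-0.16 -0.26  0.23] turn 0.0 q7 0.5852926627358129 F [0.52 0.08 0.13] w 0.2856022806149211 0.0 t 25.4167
[(np.float64(21.7), np.float64(21.8))] [(np.float64(48.6), np.float64(39.1))]
(array([546.03, 338.27, 142.41]), np.float64(2.008792159423624))
orange (np.float64(275.5), np.float64(199.3)) 53 [572.98 -36.47 215.  ]
green (np.float64(312.1), np.float64(249.6)) 56 [ 423.99 -157.58   24.  ]
green (np.float64(355.2), np.float64(279.3)) 63 [ 330.38 -289.7    24.  ]
yellow (np.float64(271.1), np.float64(221.7)) 191 [513.4  -28.72  74.  ]
```

The ball is at (546,338,142), exactly the full-on position. The head is home, the plate is level and the arm is clear, so I'm handing in.

```bash
python3 -c "
from workcell import ctrl
print(ctrl.finish_job())"
```

```text
the job is handed in; nothing more can be done
None
```

I handed the job in at about 25 s. By my measurements the green mount is in the ring, the plate is level on its catch, the head is at its stop and the light lever is fully on; the hand-in returned no verdict.

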